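# Find the released lid of the dry bath and push it open

## Robot

A 6-joint arm with a two-finger parallel gripper is mounted at the origin on a cart in front of the work surface, level with it; the furniture and walls round the work are solid. World frame = base frame: x ahead of the robot, y to its left, z up, the work surface at z = 0. Lengths are in mm, angles in rad, forces in N, time in s.
With the tool pointing down it reaches from about 350 to 975 mm from the base axis. Payload 7.1 kg.
Tool frame: the origin (TCP) lies on the mounting face of the last link; the fingertips stand 182 mm ahead of it and the grasp point (between the pads) lies 163 mm ahead of it (ctrl.finger_overhang is the distance from the TCP to the fingertips, in mm); z points along the fingers, y is the direction in which the jaws open and shut (so a half turn about z gives the same grasp; the last joint's range is limited). The gripper opens to 88 mm and grips with 3 to 60 N. Pads are 20 mm wide; open, the fingers measure 115 mm over their backs; the gripper's body (75 mm by 178 mm) begins 61 mm behind the grasp point.
Start: joints at [-1.157, 0.423, 1.63, -0, 1.089, -0.019], TCP at [262.149, -567.348, 404.675] pointing down, gripper open.
Joint ranges: [-3, 3], [-0.9, 2.11], [0.09, 2.58], [-1.31, 4.45], [0.11, 2.69], [-2.54, 2.54]. Speed limits (rad/s): [2.39, 2.39, 3.01, 3.14, 3.14, 3.14].

## Interface

Orientations are given as a rotation vector (axis times angle).
In Python, from workcell import ctrl, viewer, recognise gives the robot as it stands.
- The arm moves only by the shell command python3 -m handwheel 'ROWS'. ROWS is JSON, a list of rows, each an object of numbers: "gripper": the closure, from 0 (fully open) to 1 (shut); "tx", "ty", "tz": the shift along the tool's x, y, z in m; "rx", "ry", "rz": the turn, a rotation vector about the tool's x, y, z in degrees. In form: [{"gripper": .., "tx": .., "ty": .., "tz": .., "rx": .., "ry": .., "rz": ..}, ...]. A call has 1 to 8 rows; each row shifts and turns the commanded pose from where the row before left it, along the tool's axes as they then stand; what a row does not reach is not made up. A row lasts 1/8 s, in which the tool goes at most 62.5 mm and 10.7 degrees, less where a joint would pass 70% of its speed; a pose out of reach is approached as far as the arm can. A call with a gripper value outside its range is refused whole. The fingers move at their own pace and stop on an object; the grip force is fixed at half the most. Time passes only in rows, so rows that do not move let the fingers close. It gives the time, the measured TCP pose, the force and the opening at its end, in the units of the state.
- ctrl.get_obs(): the state, without advancing time (a new reading comes with each control period).
- viewer.get_image(name): name is "scene" or "side" or "wrist"; returns a dict with "image" (420x560x3 uint8, red, green, blue), "range_z" (420x560 float32, mm along the optical axis (not along the pixel's ray), 0 where there is no reading), "vfov" (degrees; the focal length in pixels is half the picture's height over the tangent of half this angle, whatever the lens; pixels are square), "cx", "cy" (the principal point, pixels), "extrinsics" (4x4, takes a point from world to camera coordinates); the wrist camera has in their place "T_tool_cam" (4x4, takes a point from camera to tool coordinates, whose origin is the TCP and whose axes are the flange's). Camera axes: x right, y up, looking along -z (the intrinsics and any distortion apply to the point x, -y, -z); pixel columns grow to the right and rows downward; lengths in mm; the calibration is good to about 2 mm. A picture is of the moment at which its call begins: read the wrist's pose just before it.
- ctrl.close_job(): hands the job in, once; it reports no verdict.
Trained networks look in a picture, given as the dict that the camera call returned (one of the last four; its "shot" number tells which), for a name from the list of things; names that differ only in an ending like _2 or _b are one class to them, and where a whole thing is asked for, a point or a joint stands for the part that bears it (a point fixed in the world has none). Each returns a list of dicts, best first, with "p" (0 to 1); they miss things now and then, are a little off and sometimes report something else, mostly with a low value. They report only what shows in the picture. A call takes as long as a camera call.
- recognise(picture, name): "xy" ([column, row] as shares, 0 to 1, of the picture: columns of its width, rows of its height, amid what is visible of it).
The state is a dict: "t": time; "qpos": joint angles; "qvel": joint speeds; "joint_torque": joint torques, N m; "ee_pos": TCP position; "orientation": TCP orientation; "ft_force": force on the tool from outside, world axes, zero at the start; "moment": the same for the moment, N m; "width": finger opening in mm.
Only numpy, scipy, OpenCV 4.12 (cv2) and the standard library are available. Lean on these libraries where they do the work, as an engineer would, in place of code of your own. Each camera call takes 0.05 s, during which the arm holds its last target.

## Task

One of the four bays of the dry bath has finished and released its lid; the other three are still locked, and nothing shows which. Press lightly on the ribbed pad at the rear of each lid until you find the one that rocks, without forcing the locked ones, then push that lid over by its raised front part until it is fully open against its stop. Leave the sample jar standing in its well, do not lift or shift anything else, and finish with the fingers clear.

Things in the scene. Friction and masses are not known exactly. Their poses are not given: they have to be found in the camera images.
- dry_bath: White bench dry bath, fixed, 181 x 278 x 100 mm. Origin: centre of its underside; z up, -x side (sloping front with display and keys) faces the operator, y runs to its left along the lids. Top rim z = 100 mm. Four identical bays centred at y = +99, +33, -33, -99 mm: openings x = -52 to 62, 60 mm wide, 6 mm apart, each closed by a flush lid; under the free lid's rear the pocket is empty 45 mm deep.
- lid1 (a joint): Rocker lid of the left-hand bay (y = +99 mm), grey plate 110 x 58 x 6 mm, pivot line along y at dry bath x = 12, z = 97 mm; 62 mm lie before the pivot, 48 behind. Rad: 0 level; grows as the rear sinks and the front rises; 1.571 upright; 1.75 stop, fully open. Stiff hinge (0.035 N m, 2 N at the pad): stays where it is left. If locked, its rear cannot sink.
- pad1 (a point): Centre of the top of the black ribbed pad of soft rubber on lid1's rear part, 31 mm behind the pivot (dry bath x = 43, z = 105 mm when closed); pad 32 x 42 mm, 5 mm proud; moves with the lid. On a locked lid it sinks 2 mm under 5 N, 4.5 mm at most, and then is hard; the free lid's rear goes down under about 2 N, 20 mm and more.
- edge1 (a point): Middle of the front edge of lid1, 62 mm in front of the pivot, mid-thickness (dry bath x = -50, z = 97 mm when closed); moves with the lid.
- jar1: Sample jar with white screw cap, 33 mm across, 55 mm high, standing loose in the well under the front part of lid1, out of sight while closed; its top is 15 mm below the rim. Origin: centre of its underside.
- lid2 (a joint): Rocker lid of the second from the left bay (y = +33 mm), grey plate 110 x 58 x 6 mm, pivot line along y at dry bath x = 12, z = 97 mm; 62 mm lie before the pivot, 48 behind. Rad: 0 level; grows as the rear sinks and the front rises; 1.571 upright; 1.75 stop, fully open. Stiff hinge (0.035 N m, 2 N at the pad): stays where it is left. If locked, its rear cannot sink.
- pad2 (a point): Centre of the top of the black ribbed pad of soft rubber on lid2's rear part, 31 mm behind the pivot (dry bath x = 43, z = 105 mm when closed); pad 32 x 42 mm, 5 mm proud; moves with the lid. On a locked lid it sinks 2 mm under 5 N, 4.5 mm at most, and then is hard; the free lid's rear goes down under about 2 N, 20 mm and more.
- edge2 (a point): Middle of the front edge of lid2, 62 mm in front of the pivot, mid-thickness (dry bath x = -50, z = 97 mm when closed); moves with the lid.
- jar2: Sample jar with white screw cap, 33 mm across, 55 mm high, standing loose in the well under the front part of lid2, out of sight while closed; its top is 15 mm below the rim. Origin: centre of its underside.
- lid3 (a joint): Rocker lid of the third from the left bay (y = -33 mm), grey plate 110 x 58 x 6 mm, pivot line along y at dry bath x = 12, z = 97 mm; 62 mm lie before the pivot, 48 behind. Rad: 0 level; grows as the rear sinks and the front rises; 1.571 upright; 1.75 stop, fully open. Stiff hinge (0.035 N m, 2 N at the pad): stays where it is left. If locked, its rear cannot sink.
- pad3 (a point): Centre of the top of the black ribbed pad of soft rubber on lid3's rear part, 31 mm behind the pivot (dry bath x = 43, z = 105 mm when closed); pad 32 x 42 mm, 5 mm proud; moves with the lid. On a locked lid it sinks 2 mm under 5 N, 4.5 mm at most, and then is hard; the free lid's rear goes down under about 2 N, 20 mm and more.
- edge3 (a point): Middle of the front edge of lid3, 62 mm in front of the pivot, mid-thickness (dry bath x = -50, z = 97 mm when closed); moves with the lid.
- jar3: Sample jar with white screw cap, 33 mm across, 55 mm high, standing loose in the well under the front part of lid3, out of sight while closed; its top is 15 mm below the rim. Origin: centre of its underside.
- lid4 (a joint): Rocker lid of the right-hand bay (y = -99 mm), grey plate 110 x 58 x 6 mm, pivot line along y at dry bath x = 12, z = 97 mm; 62 mm lie before the pivot, 48 behind. Rad: 0 level; grows as the rear sinks and the front rises; 1.571 upright; 1.75 stop, fully open. Stiff hinge (0.035 N m, 2 N at the pad): stays where it is left. If locked, its rear cannot sink.
- pad4 (a point): Centre of the top of the black ribbed pad of soft rubber on lid4's rear part, 31 mm behind the pivot (dry bath x = 43, z = 105 mm when closed); pad 32 x 42 mm, 5 mm proud; moves with the lid. On a locked lid it sinks 2 mm under 5 N, 4.5 mm at most, and then is hard; the free lid's rear goes down under about 2 N, 20 mm and more.
- edge4 (a point): Middle of the front edge of lid4, 62 mm in front of the pivot, mid-thickness (dry bath x = -50, z = 97 mm when closed); moves with the lid.
- jar4: Sample jar with white screw cap, 33 mm across, 55 mm high, standing loose in the well under the front part of lid4, out of sight while closed; its top is 15 mm below the rim. Origin: centre of its underside.
- vial_a: Glass vial with white cap, 29 mm across, 98 mm high, standing to the left in front of the dry bath. Origin: centre of its underside. A bystander, not to be touched.
- vial_b: Glass vial with white cap, 29 mm across, 98 mm high, standing beside the other vial. Origin: centre of its underside. A bystander, not to be touched.
- petri_dish: Petri dish 64 mm across, 18 mm high, lying on the worktop in front of the dry bath. Origin: centre of its underside. A bystander, not to be touched.
- marker: Black marker pen, 137 x 14 x 14 mm, lying near the worktop edge, in front of the vials. Origin: centre of its underside. A bystander, not to be touched.
- tweezers: Steel tweezers, 132 x 20 x 10 mm, lying in front of the dry bath. Origin: centre of its underside. A bystander, not to be touched.
- conical_flask: Stoppered conical flask, 64 mm across, 104 mm high, standing behind the dry bath. Origin: centre of its underside. A bystander, not to be touched.

How it is judged:
By the outcome, as a careful person would: the job done as asked, in the order asked, and still so for the second after the job is handed in, with the robot touching nothing.
It also fails if it takes over 48 s, if anything falls off the work surface, if the arm or the gripper's body presses on something with over 40 N, if the wrist force passes 120 N, or if a joint passes its speed limit or range.

## Working session

There is one attempt and no reset: what is moved stays moved. The work goes in short steps, Python scripts to look and compute and a shell command to move; the robot and the scene stay as the last step left them, time stands still between calls to the robot, and variables do not carry over. Pictures are saved under pics/ and viewed, and the job is handed in when it is done.

```bash
mkdir -p pics; ls
cat > h.py <<'E'
import numpy as np, cv2
from scipy.spatial.transform import Rotation as R
from workcell import ctrl, viewer, recognise
def save(p,n): cv2.imwrite(f'pics/{n}.png',cv2.cvtColor(p['image'],cv2.COLOR_RGB2BGR))
def pt(p,u,v,z=None,o=None):
    f=210/np.tan(np.radians(p['vfov'])/2)
    d=p['range_z'][int(round(v)),int(round(u))] if z is None else z
    c=np.array([(u-p['cx'])/f*d,-(v-p['cy'])/f*d,-d,1])
    if 'extrinsics' in p: return (np.linalg.inv(p['extrinsics'])@c)[:3]
    T=np.eye(4);T[:3,:3]=R.from_rotvec(o['orientation']).as_matrix();T[:3,3]=o['ee_pos']
    return (T@p['T_tool_cam']@c)[:3]
E
python3 - <<'E'
from h import *
o=ctrl.get_obs();print(o)
for n in['scene','side']:
    p=viewer.get_image(n);save(p,n+'0');print({k:v for k,v in p.items() if k not in('image','range_z')})
    for k in['dry_bath','pad1','pad2','lid1','edge1','vial_a','conical_flask']:
        for r in recognise(p,k)[:5]:
            u,v=r['xy'][0]*560,r['xy'][1]*420
            print(n,k,round(r['p'],2),round(u),round(v),pt(p,u,v).round())
E
```

```text
pics
{'t': 0.0, 'qpos': array([-1.15701620e+00,  4.23814568e-01,  1.63063084e+00,  2.23351876e-05,
        1.08858387e+00, -1.90104232e-02]), 'qvel': array([-0.0003411 ,  0.00107783, -0.00057402,  0.00037111, -0.00080802,
        0.00144916]), 'joint_torque': array([ 5.31624173e-04, -5.44612062e+01, -2.73669845e+01,  6.42800331e-02,
        2.27192586e-02, -1.20452492e-04]), 'ee_pos': array([ 262.04571547, -567.13163311,  403.94114448]), 'orientation': array([-3.06694750e+00, -6.74213315e-01,  4.11886726e-04]), 'ft_force': array([ 1.02361013, -0.41736487,  0.08087212]), 'moment': array([-0.00317476,  0.02712917,  0.01041926]), 'width': 87.89198813665463}
{'vfov': 50.842085347495406, 'cx': 282.48842304767584, 'cy': 204.0734018104554, 'extrinsics': array([[-8.53484896e-01, -5.21018479e-01,  1.01625320e-02,
         6.03724263e+02],
       [ 3.62328674e-01, -5.79291814e-01,  7.30163630e-01,
        -6.38441386e+01],
       [-3.74541672e-01,  6.26865806e-01,  6.83196748e-01,
        -1.22210286e+03],
       [ 0.00000000e+00,  0.00000000e+00,  0.00000000e+00,
         1.00000000e+00]]), '
[... 1415 characters left out ...]
 102.]
side pad1 0.45 268 216 [521. 396. 107.]
side pad1 0.44 268 209 [543. 348. 105.]
side pad2 0.59 273 196 [570. 259. 107.]
side pad2 0.46 285 211 [501. 335. 102.]
side pad2 0.45 268 216 [521. 396. 107.]
side pad2 0.44 268 209 [543. 348. 105.]
side lid1 0.78 276 220 [498. 396. 100.]
side lid1 0.72 283 211 [506. 334. 100.]
side lid1 0.7 290 198 [526. 241. 103.]
side lid1 0.67 292 195 [530. 217. 102.]
side edge1 0.92 281 209 [516. 323. 102.]
side edge1 0.8 280 222 [483. 407. 103.]
side edge1 0.73 285 203 [521. 285. 104.]
side edge1 0.7 290 194 [542. 205. 100.]
side vial_a 0.85 246 265 [491. 570.  64.]
side vial_a 0.72 271 275 [426. 577.  60.]
side conical_flask 0.63 229 207 [725. 235.  40.]
```

Run:
```python
import cv2
a=cv2.imread('pics/scene0.png');cv2.imwrite('pics/scene0c.png',cv2.resize(a[120:330,170:430],None,fx=2.8,fy=2.8,interpolation=2))
```

```text
(no output)
```

View pics/scene0c.png

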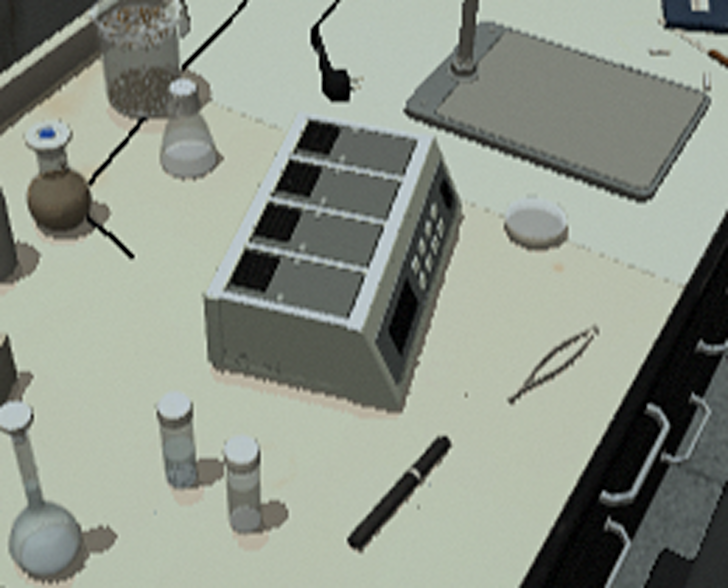

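View pics/side0.png

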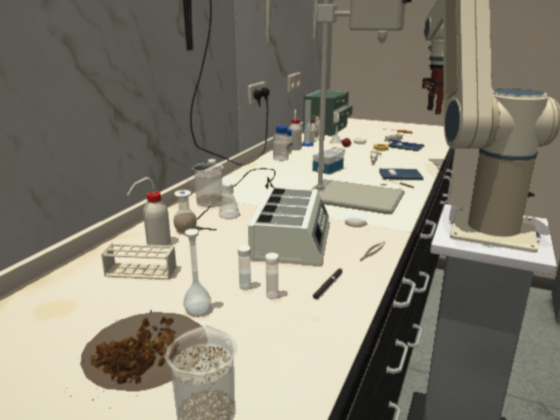

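```bash
cat >> h.py <<'E'
def cloud(p,o=None):
    f=210/np.tan(np.radians(p['vfov'])/2);d=p['range_z'].astype(float)
    v,u=np.mgrid[:420,:560]
    c=np.stack([(u-p['cx'])/f*d,-(v-p['cy'])/f*d,-d,np.ones_like(d)],-1)
    if 'extrinsics' in p: M=np.linalg.inv(p['extrinsics'])
    else:
        T=np.eye(4);T[:3,:3]=R.from_rotvec(o['orientation']).as_matrix();T[:3,3]=o['ee_pos'];M=T@p['T_tool_cam']
    w=(c@M.T)[...,:3];w[d<=0]=np.nan
    return w
E
python3 - <<'E'
from h import *
for n in['scene','side']:
    p=viewer.get_image(n);w=cloud(p)
    m=(w[...,2]>92)&(w[...,2]<112)&(w[...,0]>350)&(w[...,0]<700)&(w[...,1]>120)&(w[...,1]<460)
    q=w[m][:,:2].astype(np.float32);print(n,m.sum(),np.median(w[m][:,2]),cv2.minAreaRect(q))
    # tall stuff within reach
    m=(w[...,2]>130)&(w[...,0]>100)&(w[...,0]<1100)&(w[...,1]>-500)&(w[...,1]<650)
    k=np.round(w[m]/[50,50,100]).astype(int)
    a,c=np.unique(k,axis=0,return_counts=True)
    for x,y in zip(a*[50,50,100],c): 
        if y>8: print(x,y)
p=viewer.get_image('scene');save(p,'scene1')
E
```

```text
scene 4088 99.93784604734657 ((513.7098999023438, 296.6353759765625), (149.3557586669922, 282.50006103515625), 14.523655891418457)
[100   0 500] 191
[100   0 600] 272
[100  50 400] 149
[100  50 500] 627
[100 100 300] 348
[100 100 400] 556
[100 150 300] 43
[150   0 300] 99
[150   0 400] 219
[150   0 500] 325
[150   0 600] 381
[150  50 200] 10
[150  50 300] 295
[150  50 400] 438
[150  50 500] 961
[150  50 600] 60
[150 100 300] 229
[150 100 400] 286
[ 200 -100  500] 34
[200 -50 400] 87
[200 -50 500] 317
[200 -50 600] 18
[200   0 400] 103
[200   0 500] 152
[200   0 600] 25
[ 250 -500  300] 70
[ 250 -450  300] 11
[350 -50 500] 32
[400 -50 500] 24
[ 550 -100  200] 25
[ 550 -100  300] 28
[ 550 -100  400] 31
[ 550 -100  500] 11
[550 -50 100] 26
[550 -50 200] 142
[550 -50 300] 166
[550 -50 400] 198
[550 -50 500] 78
[800 450 100] 109
[800 450 200] 32
[ 850 -450  100] 13
[ 850 -400  100] 66
[850 450 100] 19
[850 500 200] 52
[ 950 -500  100] 10
[ 950 -500  200] 62
[ 950 -500  300] 21
[ 950 -450  100] 23
[ 950 -450  200] 139
[ 950 -450  300] 130
[ 950 -400  100] 23
[ 950 -400  200] 143
[ 950 -400
[... 9738 characters left out ...]

[1000  400  300] 75
[1000  400  400] 115
[1000  400  500] 158
[1000  400  600] 103
[1000  450  100] 16
[1000  450  200] 99
[1000  450  300] 105
[1000  450  400] 148
[1000  450  500] 160
[1000  450  600] 73
[1000  500  100] 19
[1000  500  200] 103
[1000  500  300] 110
[1000  500  400] 153
[1000  500  500] 158
[1000  500  600] 83
[1000  550  100] 26
[1000  550  200] 103
[1000  550  300] 129
[1000  550  400] 172
[1000  550  500] 194
[1000  550  600] 99
[1000  600  100] 16
[1000  600  200] 121
[1000  600  300] 138
[1000  600  400] 212
[1000  600  500] 233
[1000  600  600] 126
[1000  650  100] 12
[1000  650  200] 76
[1000  650  300] 90
[1000  650  400] 83
[1000  650  500] 123
[1000  650  600] 63
```

View pics/scene0.png

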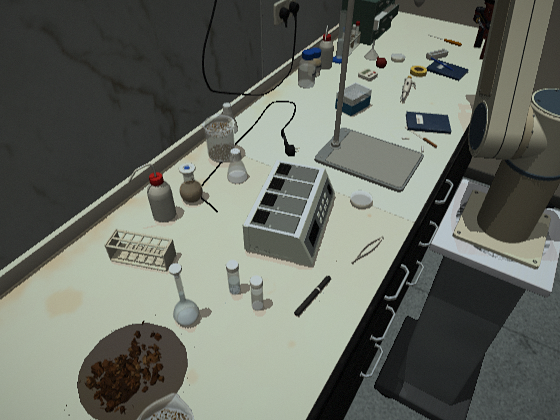

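Run:
```python
from h import *
p=viewer.get_image('side');w=cloud(p)
m=(w[...,2]>430)&(w[...,0]>260)&(w[...,0]<620)&(w[...,1]>-150)&(w[...,1]<60)
q=w[m];print(np.percentile(q,[0,1,50,99,100],axis=0).round())
for x in range(260,620,20):
    s=q[(q[:,0]>=x)&(q[:,0]<x+20)]
    if len(s)>3: print(x,len(s),s[:,1].min().round(),s[:,1].max().round(),s[:,2].min().round(),s[:,2].max().round())
# arm points (azimuth ~ -65deg)
az=np.arctan2(w[...,1],w[...,0]);r=np.hypot(w[...,0],w[...,1])
m=(r<750)&(w[...,2]>50)&(az<-0.6)&(az>-1.7)
q=np.c_[r[m],w[m][:,2]]
for z in range(50,900,50):
    s=q[(q[:,1]>=z)&(q[:,1]<z+50)]
    if len(s)>3: print('arm z',z,len(s),np.percentile(s[:,0],[0,5,50,95,100]).round())
o=ctrl.get_obs();p=viewer.get_image('wrist');save(p,'w0');print(p['T_tool_cam'],p['vfov'])
a=cv2.imread('pics/side0.png');cv2.imwrite('pics/s0c.png',cv2.resize(a[0:250,270:560],None,fx=2.4,fy=2.4,interpolation=2))
```

```text
[[ 306. -101.  430.]
 [ 321.  -90.  445.]
 [ 413.  -41.  570.]
 [ 568.  -31.  612.]
 [ 573.  -26.  614.]]
300 17 -98.0 -78.0 607.0 612.0
320 324 -101.0 -30.0 534.0 612.0
340 222 -47.0 -30.0 534.0 611.0
360 291 -81.0 -28.0 501.0 611.0
380 241 -75.0 -31.0 501.0 612.0
400 214 -45.0 -30.0 533.0 612.0
420 212 -45.0 -30.0 533.0 612.0
440 209 -46.0 -26.0 533.0 612.0
460 76 -71.0 -36.0 533.0 612.0
480 35 -81.0 -63.0 573.0 584.0
500 29 -78.0 -65.0 573.0 584.0
520 163 -95.0 -48.0 554.0 601.0
540 371 -81.0 -47.0 430.0 614.0
560 70 -78.0 -49.0 511.0 603.0
arm z 50 12 [690. 690. 695. 707. 712.]
arm z 200 81 [561. 566. 581. 676. 683.]
arm z 250 162 [560. 562. 576. 676. 683.]
arm z 300 286 [527. 535. 573. 696. 708.]
arm z 350 225 [ 10.  33. 586. 628. 651.]
arm z 400 194 [575. 584. 597. 625. 653.]
arm z 450 195 [578. 585. 602. 638. 650.]
arm z 500 270 [508. 523. 587. 645. 669.]
arm z 550 230 [473. 483. 548. 635. 663.]
arm z 600 63 [482. 487. 526. 575. 589.]
[[-2.45678475e-04  9.52371805e-01  3.04939149e-01  8.68922915e+01]
 [ 9.99999963e-01  1.98751093e-04  1.84933711e-04 -9.58934531e-02]
 [ 1.15518662e-04  3.04939183e-01 -9.52371819e-01  2.01750884e+01]
 [ 0.00000000e+00  0.00000000e+00  0.00000000e+00  1.00000000e+00]] 60.1252806474117
```

View pics/s0c.png

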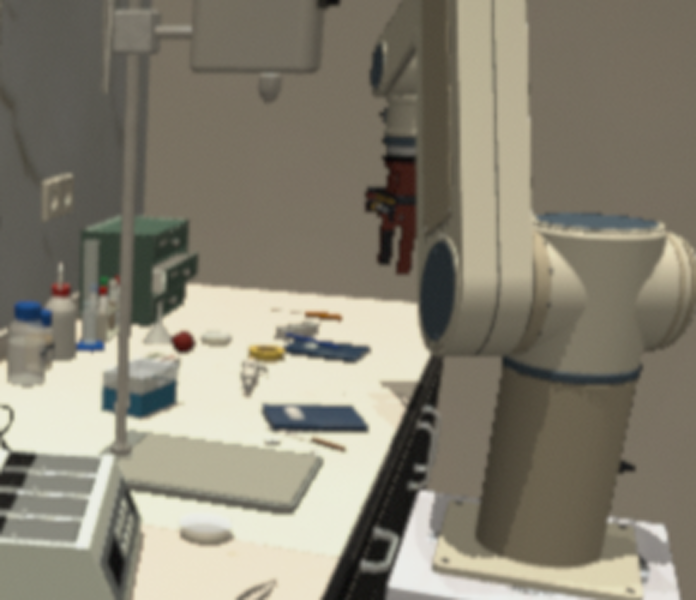

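View pics/w0.png

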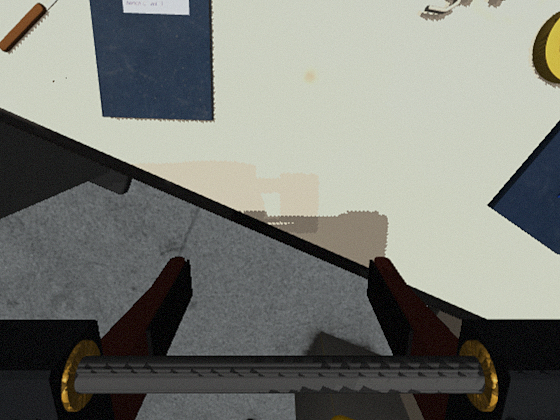

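```bash
cat > log.py <<'E'
from h import *
import json,sys
o=ctrl.get_obs();d={k:(v.tolist() if hasattr(v,'tolist') else v) for k,v in o.items()}
open('log.jsonl','a').write(json.dumps(d)+'\n')
print('t',round(o['t'],2),'q',o['qpos'].round(3),'ee',o['ee_pos'].round(1),'or',np.array(o['orientation']).round(3),'F',o['ft_force'].round(1),'w',round(o['width'],1))
E
python3 log.py
python3 - <<'E'
from h import *
p=viewer.get_image('side')
for u,v in[(453,121),(427.5,27),(520,92),(460,60),(480,5),(430,60)]:print(u,v,pt(p,u,v).round())
E
python3 -m handwheel '[{"ty":-0.05,"gripper":1},{"ty":-0.06},{"ty":-0.06}]'; python3 log.py
python3 -m handwheel '[{"rx":10},{"rx":10}]'; python3 log.py
python3 -m handwheel '[{"tz":-0.05},{"tz":-0.05}]'; python3 log.py
```

```text
t 1.05 q [-1.157  0.423  1.63  -0.     1.089 -0.019] ee [ 262.2 -567.3  404.7] or [ 3.068  0.675 -0.   ] F [-0.9 -0.6  0.6] w 88.0
453 121 [141.  77. 318.]
427.5 27 [ 314. -534.  537.]
520 92 [ -6.   4. 391.]
460 60 [145.  59. 468.]
480 5 [120.  -2. 596.]
430 60 [ 294. -553.  421.]
t 1.1 q [-1.157  0.423  1.63   0.     1.089 -0.019] ee [ 262.1 -567.3  404.7] or [-3.068 -0.675 -0.   ] F [-0.1 -0.7 -1.6] w 88.2
t 1.1 q [-1.157  0.423  1.63   0.     1.089 -0.019] ee [ 262.1 -567.3  404.7] or [-3.068 -0.675 -0.   ] F [-0.1 -0.7 -1.6] w 88.2
t 1.1 q [-1.157  0.423  1.63   0.     1.089 -0.019] ee [ 262.1 -567.3  404.7] or [-3.068 -0.675 -0.   ] F [-0.1 -0.7 -1.6] w 88.2$[0]: bad value
$[0]: bad value
$[0]: bad value
```

```bash
python3 -m handwheel '[{"gripper":1,"tx":0,"ty":-0.05,"tz":0,"rx":0,"ry":0,"rz":0},{"gripper":1,"tx":0,"ty":-0.06,"tz":0,"rx":0,"ry":0,"rz":0},{"gripper":1,"tx":0,"ty":-0.06,"tz":0,"rx":0,"ry":0,"rz":0}]'; python3 log.py
python3 -m handwheel '[{"gripper":1,"tx":0,"ty":0,"tz":0,"rx":10,"ry":0,"rz":0},{"gripper":1,"tx":0,"ty":0,"tz":0,"rx":10,"ry":0,"rz":0}]'; python3 log.py
python3 -m handwheel '[{"gripper":1,"tx":0,"ty":0,"tz":-0.05,"rx":0,"ry":0,"rz":0}]'; python3 log.py
```

```text
t: 1.48
ee_pos: [190.1, -411.5, 404.5]
orientation: [-3.068, -0.675, 0.0]
ft_force: [-0.7, -0.3, -0.1]
width: 61.2
t 1.48 q [-1.164  0.168  1.996  0.     0.977 -0.026] ee [ 190.1 -411.5  404.5] or [-3.068 -0.675  0.   ] F [-0.7 -0.3 -0.1] w 61.2
t: 1.72
ee_pos: [190.4, -412.1, 405.5]
orientation: [-2.729, -0.6, 0.107]
ft_force: [0.6, -0.3, -0.3]
width: 41.6
t 1.73 q [-1.162  0.246  1.912 -0.008  1.337 -0.02 ] ee [ 190.4 -412.1  405.5] or [-2.729 -0.6    0.107] F [ 0.6 -0.3 -0.3] w 41.6
t: 1.85
ee_pos: [197.7, -427.8, 449.6]
orientation: [-2.724, -0.599, 0.108]
ft_force: [0.1, -0.6, 0.3]
width: 31.2
t 1.85 q [-1.161  0.218  1.834 -0.008  1.448 -0.021] ee [ 197.7 -427.8  449.6] or [-2.724 -0.599  0.108] F [ 0.1 -0.6  0.3] w 31.2
```

Run:
```python
import json,numpy as np
A=[];b=[]
D=[json.loads(l) for l in open('log.jsonl')]
for d in D:
    q=d['qpos'];x,y,z=d['ee_pos'];r=np.hypot(x,y)
    t2,t3,t5=q[1],q[1]+q[2],q[1]+q[2]+q[4]
    A+=[[1,0,np.sin(t2),np.sin(t3),np.sin(t5),np.cos(t3)],[0,1,np.cos(t2),np.cos(t3),np.cos(t5),-np.sin(t3)]];b+=[r,z]
A=np.array(A);b=np.array(b)
for n in(5,6):
    s,*_=np.linalg.lstsq(A[:,:n],b,rcond=None);print(s.round(1),(A[:,:n]@s-b).round(1))
# with known a=0,h=318
s,*_=np.linalg.lstsq(A[:,2:5],b-A[:,1]*318,rcond=None);print(s.round(1),(A[:,2:5]@s-b+A[:,1]*318).round(1))
```

```text
[-40.2 204.8 594.5 475.2 121.6] [-0.1  0.2 -0.1  0.2 -0.1  0.2 -0.1  0.2  0.2 -1.   4.3 -1.6 -4.2  1.9]
[2.000e-01 3.125e+02 5.630e+02 4.848e+02 1.277e+02 7.740e+01] [ 0.  0.  0.  0.  0.  0.  0.  0. -0. -0.  0.  0. -0. -0.]
[516.6 463.6 167.7] [-2.1  1.6 -2.1  1.6 -2.1  1.6 -2.1  1.6 17.7 -4.2 -0.1 -0.8 -7.3  1.2]
```

```bash
cat > plan.py <<'E'
from h import *
def pose(az,r,z,t5,tw):
    M=np.array([[0,1,0],[-np.cos(t5),0,np.sin(t5)],[np.sin(t5),0,np.cos(t5)]]).T
    return np.array([r*np.cos(az),r*np.sin(az),z]),(R.from_euler('z',az)*R.from_matrix(M)*R.from_euler('z',tw))
def par(o):
    p=np.array(o['ee_pos']);Ro=R.from_rotvec(o['orientation']);az=np.arctan2(p[1],p[0])
    zt=(R.from_euler('z',-az)*Ro).as_matrix()[:,2]
    t5=np.arctan2(zt[0],zt[2])%(2*np.pi)
    _,B=pose(az,1,0,t5,0);tw=(B.inv()*Ro).as_rotvec()[2]
    return np.array([az,np.hypot(p[0],p[1]),p[2],t5,tw])
def rows(start,targets,g=1):
    """targets: list of (n,params). prints rounded rows from commanded start (p,R)"""
    p,Ro=start;prev=par({'ee_pos':p,'orientation':Ro.as_rotvec()})
    out=[]
    for n,t in targets:
        t=np.array(t,float)
        for i in range(1,n+1):
            pp,RR=pose(*(prev+(t-prev)*i/n))
            d=(Ro.inv().apply(pp-p)/1000).round(3);w=np.degrees((Ro.inv()*RR).as_rotvec()).round(1)
            p=p+Ro.apply(d*1000);Ro=Ro*R.from_rotvec(np.radians(w))
            out.append('{"gripper":%g,"tx":%g,"ty":%g,"tz":%g,"rx":%g,"ry":%g,"rz":%g}'%(g,*d,*w))
            if np.linalg.norm(d)>.0625 or np.linalg.norm(w)>10.7: print('TOO BIG',len(out),np.linalg.norm(d),np.linalg.norm(w))
        prev=t
    for i in range(0,len(out),8): print('['+','.join(out[i:i+8])+']')
    print('end',p.round(1),par({'ee_pos':p,'orientation':Ro.as_rotvec()}).round(3))
E
python3 - <<'E'
from plan import *
o=ctrl.get_obs();s=par(o);print(s.round(3))
rows((o['ee_pos'],R.from_rotvec(o['orientation'])),[(5,(s[0],260,380,2.8,0)),(10,(0.42,260,380,2.8,0))])
E
```

```text
[ -1.138 471.281 449.591   3.5     0.   ]
[{"gripper":1,"tx":-0,"ty":-0.035,"tz":0.028,"rx":-8,"ry":-0,"rz":-0},{"gripper":1,"tx":-0,"ty":-0.038,"tz":0.023,"rx":-8,"ry":-0,"rz":-0},{"gripper":1,"tx":-0,"ty":-0.041,"tz":0.017,"rx":-8.1,"ry":-0,"rz":-0},{"gripper":1,"tx":-0,"ty":-0.043,"tz":0.011,"rx":-8,"ry":-0,"rz":-0},{"gripper":1,"tx":-0,"ty":-0.044,"tz":0.005,"rx":-8,"ry":-0,"rz":-0},{"gripper":1,"tx":0.04,"ty":-0.003,"tz":-0.001,"rx":-0,"ry":3,"rz":-8.4},{"gripper":1,"tx":0.041,"ty":-0.003,"tz":-0.001,"rx":-0,"ry":3,"rz":-8.4},{"gripper":1,"tx":0.04,"ty":-0.003,"tz":-0.001,"rx":-0,"ry":3,"rz":-8.4}]
[{"gripper":1,"tx":0.04,"ty":-0.003,"tz":-0.001,"rx":0,"ry":3,"rz":-8.5},{"gripper":1,"tx":0.041,"ty":-0.003,"tz":-0.001,"rx":0,"ry":2.9,"rz":-8.4},{"gripper":1,"tx":0.04,"ty":-0.003,"tz":-0.001,"rx":-0,"ry":3,"rz":-8.4},{"gripper":1,"tx":0.04,"ty":-0.003,"tz":-0.001,"rx":-0,"ry":3,"rz":-8.4},{"gripper":1,"tx":0.041,"ty":-0.003,"tz":-0.001,"rx":-0,"ry":3,"rz":-8.4},{"gripper":1,"tx":0.04,"ty":-0.003,"tz":-0.001,"rx":-0,"ry":3,"rz":-8.4},{"gripper":1,"tx":0.04,"ty":-0.003,"tz":-0.001,"rx":-0,"ry":3,"rz":-8.4}]
end [237.4 105.7 379.8] [ 4.19000e-01  2.59817e+02  3.79800e+02  2.80000e+00 -1.00000e-03]
```

```bash
python3 -m handwheel '[{"gripper":1,"tx":0,"ty":-0.035,"tz":0.028,"rx":-8,"ry":0,"rz":0},{"gripper":1,"tx":0,"ty":-0.038,"tz":0.023,"rx":-8,"ry":0,"rz":0},{"gripper":1,"tx":0,"ty":-0.041,"tz":0.017,"rx":-8,"ry":0,"rz":0},{"gripper":1,"tx":0,"ty":-0.043,"tz":0.011,"rx":-8,"ry":0,"rz":0},{"gripper":1,"tx":0,"ty":-0.044,"tz":0.005,"rx":-8,"ry":0,"rz":0}]'; python3 log.py
python3 - <<'E'
from plan import *
o=ctrl.get_obs();s=par(o);print(s.round(3))
p=viewer.get_image('side');save(p,'s1')
E
```

```text
t: 2.48
ee_pos: [109.2, -236.1, 380.4]
orientation: [2.728, 0.6, 0.107]
ft_force: [0.2, 0.2, -0.5]
width: 0.0
t 2.48 q [-1.193 -0.205  2.451  0.036  0.542 -0.083] ee [ 109.2 -236.1  380.4] or [2.728 0.6   0.107] F [ 0.2  0.2 -0.5] w 0.0
[ -1.138 260.127 380.365   2.787   0.   ]
```

View pics/s1.png

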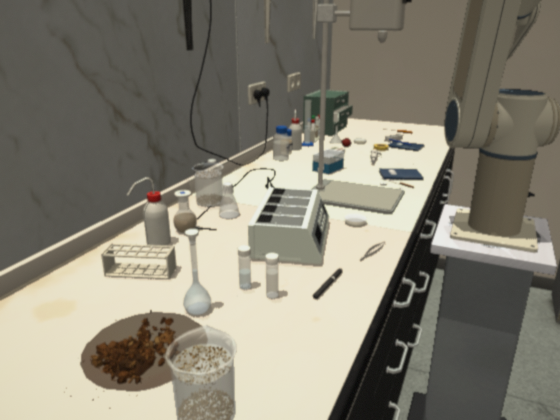

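The arm is now folded inward, clear of the overhead stirrer head at (350–403, 0–28). I'll swing it round at this small radius.

```bash
python3 -m handwheel '[{"gripper":1,"tx":0.04,"ty":-0.003,"tz":-0.001,"rx":0,"ry":3,"rz":-8.4},{"gripper":1,"tx":0.04,"ty":-0.003,"tz":-0.001,"rx":0,"ry":3,"rz":-8.4},{"gripper":1,"tx":0.04,"ty":-0.003,"tz":-0.001,"rx":0,"ry":3,"rz":-8.4},{"gripper":1,"tx":0.04,"ty":-0.003,"tz":-0.001,"rx":0,"ry":3,"rz":-8.4},{"gripper":1,"tx":0.04,"ty":-0.003,"tz":-0.001,"rx":0,"ry":3,"rz":-8.4}]'; python3 log.py
python3 -m handwheel '[{"gripper":1,"tx":0.04,"ty":-0.003,"tz":-0.001,"rx":0,"ry":3,"rz":-8.4},{"gripper":1,"tx":0.04,"ty":-0.003,"tz":-0.001,"rx":0,"ry":3,"rz":-8.4},{"gripper":1,"tx":0.04,"ty":-0.003,"tz":-0.001,"rx":0,"ry":3,"rz":-8.4},{"gripper":1,"tx":0.04,"ty":-0.003,"tz":-0.001,"rx":0,"ry":3,"rz":-8.4},{"gripper":1,"tx":0.04,"ty":-0.003,"tz":-0.001,"rx":0,"ry":3,"rz":-8.4}]'; python3 log.py
python3 - <<'E'
from plan import *
o=ctrl.get_obs();s=par(o);print(s.round(3))
yaw=np.radians(14.7)
p=np.array([480,287.]); az=np.arctan2(p[1],p[0])
# twist s.t. tool y=+ey: radial az rotated; about tool z (down) positive twist = cw in world
for tw in [-(yaw+np.pi/2-az)]:
    print(az,tw,pose(az,1,0,np.pi,tw)[1].as_matrix().round(3))
    rows((o['ee_pos'],R.from_rotvec(o['orientation'])),[(9,(az,np.hypot(*p),420,np.pi,tw))])
E
```

```text
t: 3.15
ee_pos: [244.0, -92.9, 380.4]
orientation: [2.33, 1.624, 0.28]
ft_force: [0.5, -0.4, 0.0]
width: 0.3
t 3.15 q [-0.418 -0.202  2.448  0.034  0.548 -0.09 ] ee [244.  -92.9 380.4] or [2.33  1.624 0.28 ] F [ 0.5 -0.4  0. ] w 0.3
t: 3.78
ee_pos: [237.0, 103.4, 379.0]
orientation: [1.583, 2.454, 0.421]
ft_force: [-0.1, 0.2, 0.1]
width: 1.0
t 3.77 q [ 0.357 -0.203  2.453  0.032  0.549 -0.092] ee [237.  103.4 379. ] or [1.583 2.454 0.421] F [-0.1  0.2  0.1] w 1.0
[ 4.11000e-01  2.58551e+02  3.78977e+02  2.79800e+00 -1.40000e-02]
0.538886229469664 -1.2884734973683991 [[-0.967 -0.254  0.   ]
 [-0.254  0.967  0.   ]
 [-0.     0.    -1.   ]]
[{"gripper":1,"tx":0.004,"ty":0.033,"tz":0.007,"rx":2.2,"ry":0.5,"rz":-8.9},{"gripper":1,"tx":-0.001,"ty":0.033,"tz":0.006,"rx":2,"ry":0.7,"rz":-8.9},{"gripper":1,"tx":-0.005,"ty":0.034,"tz":0.004,"rx":2,"ry":1,"rz":-8.9},{"gripper":1,"tx":-0.009,"ty":0.033,"tz":0.003,"rx":1.8,"ry":1.2,"rz":-8.9},{"gripper":1,"tx":-0.013,"ty":0.031,"tz":0.002,"rx":1.7,"ry":1.5,"rz":-8.9},{"gripper":1,"tx":-0.018,"ty":0.03,"tz":0.001,"rx":1.4,"ry":1.6,"rz":-8.9},{"gripper":1,"tx":-0.021,"ty":0.027,"tz":-0.001,"rx":1.3,"ry":1.8,"rz":-8.9},{"gripper":1,"tx":-0.024,"ty":0.024,"tz":-0.002,"rx":1,"ry":2,"rz":-9}]
[{"gripper":1,"tx":-0.027,"ty":0.021,"tz":-0.003,"rx":0.7,"ry":2,"rz":-8.9}]
end [479.6 286.9 419.6] [ 5.39000e-01  5.58841e+02  4.19625e+02  3.14100e+00 -1.28800e+00]
```

```bash
python3 -m handwheel '[{"gripper":1,"tx":0.004,"ty":0.033,"tz":0.007,"rx":2.2,"ry":0.5,"rz":-8.9},{"gripper":1,"tx":-0.001,"ty":0.033,"tz":0.006,"rx":2,"ry":0.7,"rz":-8.9},{"gripper":1,"tx":-0.005,"ty":0.034,"tz":0.004,"rx":2,"ry":1,"rz":-8.9},{"gripper":1,"tx":-0.009,"ty":0.033,"tz":0.003,"rx":1.8,"ry":1.2,"rz":-8.9},{"gripper":1,"tx":-0.013,"ty":0.031,"tz":0.002,"rx":1.7,"ry":1.5,"rz":-8.9},{"gripper":1,"tx":-0.018,"ty":0.03,"tz":0.001,"rx":1.4,"ry":1.6,"rz":-8.9},{"gripper":1,"tx":-0.021,"ty":0.027,"tz":-0.001,"rx":1.3,"ry":1.8,"rz":-8.9},{"gripper":1,"tx":-0.024,"ty":0.024,"tz":-0.002,"rx":1,"ry":2,"rz":-9}]'
python3 -m handwheel '[{"gripper":1,"tx":-0.027,"ty":0.021,"tz":-0.003,"rx":0.7,"ry":2,"rz":-8.9},{"gripper":1,"tx":0,"ty":0,"tz":0,"rx":0,"ry":0,"rz":0}]'; python3 log.py
python3 - <<'E'
from plan import *
o=ctrl.get_obs();p=viewer.get_image('wrist');save(p,'w1')
np.savez('w1.npz',img=p['image'],w=cloud(p,o))
print(par(o).round(3))
for r in recognise(p,'pad1')[:6]:
    u,v=r['xy'][0]*560,r['xy'][1]*420;print(r['p'],round(u),round(v),pt(p,u,v,o=o).round())
E
```

```text
t: 4.78
ee_pos: [456.8, 261.7, 414.9]
orientation: [-0.157, 3.106, 0.024]
ft_force: [0.3, 0.4, -0.1]
width: 0.3
t: 5.03
ee_pos: [482.0, 285.6, 419.0]
orientation: [-0.395, 3.116, 0.001]
ft_force: [-0.7, 0.4, -0.2]
width: 0.4
t 5.03 q [ 0.514  0.312  1.763  0.     1.067 -1.309] ee [482.  285.6 419. ] or [-3.950e-01  3.116e+00  1.000e-03] F [-0.7  0.4 -0.2] w 0.4
[ 5.35000e-01  5.60219e+02  4.18966e+02  3.14100e+00 -1.28800e+00]
0.89 172 283 [581. 212. 104.]
0.8 321 278 [542. 341. 105.]
0.68 391 283 [531. 403. 106.]
0.67 239 284 [566. 270. 106.]
0.35 321 232 [502. 329.  99.]
```

View pics/w1.png

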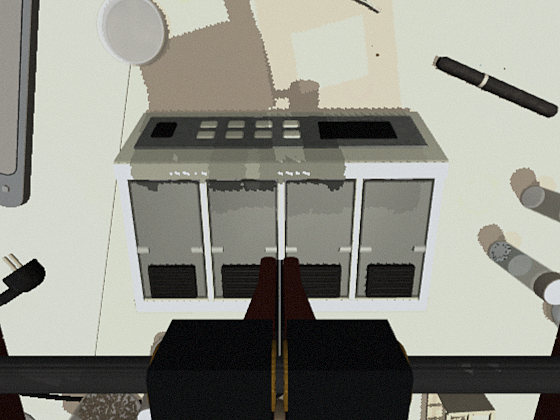

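```bash
python3 - <<'E'
import numpy as np
d=np.load('w1.npz');w=d['w']
ex=np.array([np.cos(np.radians(14.7)),np.sin(np.radians(14.7))]);ey=np.array([-ex[1],ex[0]])
for c in (172,210,322,358,391):
    print(c,[(r,(w[r,c,:2]@ex).round(0),(w[r,c,:2]@ey).round(0),w[r,c,2].round(0)) for r in (160,170,178,184,250,264,270,280,296,301,307,312)])
for r in(178,302):
    print(r,[(c,(w[r,c,:2]@ey).round(0),w[r,c,2].round(0)) for c in (118,122,126,130,135,140,415,424,428,434,438,442)])
m=np.isfinite(w[...,2])&(w[...,2]>93)&(w[...,2]<112)&(w[...,0]>350)&(w[...,0]<700)
import cv2
print(cv2.minAreaRect(w[m][:,:2].astype(np.float32)))
E
python3 - <<'E'
import cv2
a=cv2.imread('pics/w1.png');cv2.imwrite('pics/w1c.png',cv2.resize(a[150:330,110:460],None,fx=2.25,fy=2.25,interpolation=2))
E
```

```text
172 [(160, np.float64(505.0), np.float64(65.0), np.float64(97.0)), (170, np.float64(513.0), np.float64(65.0), np.float64(99.0)), (178, np.float64(520.0), np.float64(65.0), np.float64(100.0)), (184, np.float64(525.0), np.float64(64.0), np.float64(99.0)), (250, np.float64(585.0), np.float64(59.0), np.float64(101.0)), (264, np.float64(599.0), np.float64(57.0), np.float64(99.0)), (270, np.float64(602.0), np.float64(59.0), np.float64(105.0)), (280, np.float64(612.0), np.float64(57.0), np.float64(105.0)), (296, np.float64(628.0), np.float64(56.0), np.float64(105.0)), (301, np.float64(637.0), np.float64(53.0), np.float64(99.0)), (307, np.float64(643.0), np.float64(53.0), np.float64(100.0)), (312, np.float64(649.0), np.float64(52.0), np.float64(100.0))]
210 [(160, np.float64(505.0), np.float64(97.0), np.float64(99.0)), (170, np.float64(513.0), np.float64(97.0), np.float64(100.0)), (178, np.float64(520.0), np.float64(97.0), np.float64(100.0)), (184, np.float64(525.0), np.float64(96.0), np.float64(100.0)), (250, np.float64(585.0), np.float64(93.0), np.float64(100.0)), (264, np.float64(599.0), 
[... 3180 characters left out ...]
, np.float64(100.0)), (442, np.float64(291.0), np.float64(100.0))]
302 [(118, np.float64(-48.0), np.float64(-0.0)), (122, np.float64(-44.0), np.float64(-2.0)), (126, np.float64(-38.0), np.float64(0.0)), (130, np.float64(-32.0), np.float64(1.0)), (135, np.float64(19.0), np.float64(99.0)), (140, np.float64(24.0), np.float64(100.0)), (415, np.float64(282.0), np.float64(100.0)), (424, np.float64(290.0), np.float64(99.0)), (428, np.float64(294.0), np.float64(100.0)), (434, np.float64(348.0), np.float64(0.0)), (438, np.float64(353.0), np.float64(-0.0)), (442, np.float64(358.0), np.float64(-1.0))]
((502.6261291503906, 357.17059326171875), (148.69888305664062, 403.2316589355469), 14.645515441894531)
```

View pics/w1c.png

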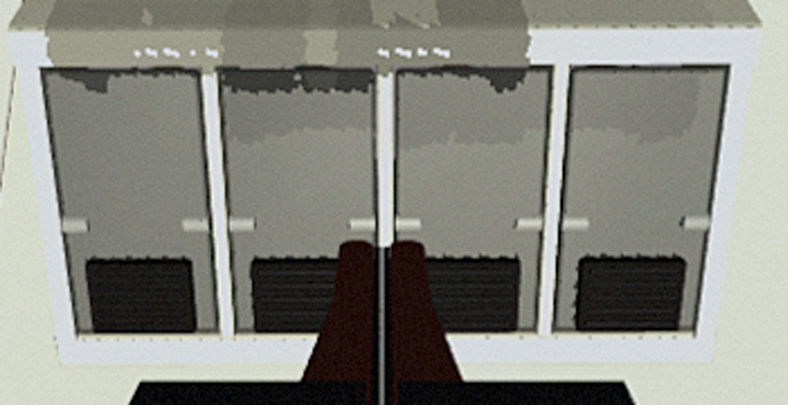

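```bash
cat >> log.py <<'E'
ex=np.array([np.cos(np.radians(14.7)),np.sin(np.radians(14.7))]);ey=np.array([-ex[1],ex[0]])
p=o['ee_pos'];print('bath x %.1f y %.1f tipz %.1f'%(p[:2]@ex-572.5,p[:2]@ey-157.5,p[2]-182), 'tau',o['joint_torque'].round(2), 'rotdev',np.degrees((R.from_matrix(np.array([[-ex[0],-ex[1],0],[ey[0],ey[1],0],[0,0,-1]]).T).inv()*R.from_rotvec(o['orientation'])).as_rotvec()).round(2))
E
python3 -m handwheel '[{"gripper":1,"tx":-0.0195,"ty":0.0256,"tz":0.029,"rx":0,"ry":0,"rz":0},{"gripper":1,"tx":-0.0195,"ty":0.0256,"tz":0.029,"rx":0,"ry":0,"rz":0},{"gripper":1,"tx":-0.0195,"ty":0.0256,"tz":0.029,"rx":0,"ry":0,"rz":0},{"gripper":1,"tx":-0.0195,"ty":0.0256,"tz":0.029,"rx":0,"ry":0,"rz":0},{"gripper":1,"tx":0,"ty":0,"tz":0,"rx":0,"ry":0,"rz":0},{"gripper":1,"tx":0,"ty":0,"tz":0,"rx":0,"ry":0,"rz":0}]'; python3 log.py
```

```text
t: 5.88
ee_pos: [529.9, 401.9, 303.3]
orientation: [0.393, -3.116, 0.0]
ft_force: [0.5, -0.8, 0.3]
width: 0.2
t 5.88 q [ 0.631  0.599  1.598  0.     0.946 -1.191] ee [529.9 401.9 303.3] or [ 0.393 -3.116  0.   ] F [ 0.5 -0.8  0.3] w 0.2
bath x 42.0 y 96.8 tipz 121.3 tau [ 5.000e-01 -5.961e+01 -2.397e+01  3.000e-02  6.000e-02  2.000e-02] rotdev [0.01 0.05 0.34]
```

```bash
python3 -m handwheel '[{"gripper":1,"tx":-0.003,"ty":0.002,"tz":0.006,"rx":0,"ry":0,"rz":0},{"gripper":1,"tx":0,"ty":0,"tz":0.005,"rx":0,"ry":0,"rz":0},{"gripper":1,"tx":0,"ty":0,"tz":0,"rx":0,"ry":0,"rz":0}]'
python3 -m handwheel '[{"gripper":1,"tx":0,"ty":0,"tz":0.002,"rx":0,"ry":0,"rz":0},{"gripper":1,"tx":0,"ty":0,"tz":0,"rx":0,"ry":0,"rz":0}]'
python3 -m handwheel '[{"gripper":1,"tx":0,"ty":0,"tz":0.002,"rx":0,"ry":0,"rz":0},{"gripper":1,"tx":0,"ty":0,"tz":0,"rx":0,"ry":0,"rz":0}]'; python3 log.py
```

```text
t: 6.25
ee_pos: [532.7, 405.0, 291.8]
orientation: [0.393, -3.116, -0.0]
ft_force: [0.0, 0.6, 0.3]
width: 0.6
t: 6.5
ee_pos: [532.8, 405.4, 289.8]
orientation: [0.394, -3.116, -0.0]
ft_force: [-0.1, -0.0, -0.6]
width: 0.6
t: 6.75
ee_pos: [532.8, 405.5, 287.7]
orientation: [0.394, -3.116, -0.0]
ft_force: [0.8, 0.0, 0.4]
width: 0.5
t 6.75 q [ 0.633  0.624  1.593  0.     0.925 -1.19 ] ee [532.8 405.5 287.7] or [ 0.394 -3.116 -0.   ] F [0.8 0.  0.4] w 0.5
bath x 45.7 y 99.5 tipz 105.7 tau [-1.000e-02 -6.214e+01 -2.366e+01  1.000e-02  5.000e-02  0.000e+00] rotdev [-0.01  0.02  0.28]
```

```bash
for i in 1; do python3 -m handwheel '[{"gripper":1,"tx":0,"ty":0,"tz":0.001,"rx":0,"ry":0,"rz":0},{"gripper":1,"tx":0,"ty":0,"tz":0,"rx":0,"ry":0,"rz":0}]'; done | grep -E 'ee|force'
python3 -m handwheel '[{"gripper":1,"tx":0,"ty":0,"tz":0.001,"rx":0,"ry":0,"rz":0},{"gripper":1,"tx":0,"ty":0,"tz":0,"rx":0,"ry":0,"rz":0}]' | grep -E 'ee|force'
```

```text
ee_pos: [532.9, 405.5, 287.0]
ft_force: [0.5, 0.0, 0.8]
ee_pos: [532.9, 405.5, 286.2]
ft_force: [-1.3, -0.9, 3.3]
```

```bash
python3 -m handwheel '[{"gripper":1,"tx":0,"ty":0,"tz":0.001,"rx":0,"ry":0,"rz":0},{"gripper":1,"tx":0,"ty":0,"tz":0,"rx":0,"ry":0,"rz":0}]' | grep -E 'ee|force'; python3 -c "
from h import *
for i in range(4): print(ctrl.get_obs()['ft_force'][2])"
```

```text
ee_pos: [532.9, 405.5, 285.3]
ft_force: [-1.2, -1.1, 5.8]
5.814295670093746
5.814295670093746
5.814295670093746
5.814295670093746
```

```bash
python3 -m handwheel '[{"gripper":1,"tx":0,"ty":0,"tz":-0.012,"rx":0,"ry":0,"rz":0},{"gripper":1,"tx":0,"ty":-0.033,"tz":0,"rx":0,"ry":0,"rz":0},{"gripper":1,"tx":0,"ty":-0.033,"tz":0,"rx":0,"ry":0,"rz":0},{"gripper":1,"tx":0,"ty":0,"tz":0.009,"rx":0,"ry":0,"rz":0},{"gripper":1,"tx":0,"ty":0,"tz":0,"rx":0,"ry":0,"rz":0}]'; python3 log.py
python3 -m handwheel '[{"gripper":1,"tx":0,"ty":0,"tz":0.001,"rx":0,"ry":0,"rz":0},{"gripper":1,"tx":0,"ty":0,"tz":0,"rx":0,"ry":0,"rz":0}]' | grep -E 'ee|force'
python3 -m handwheel '[{"gripper":1,"tx":0,"ty":0,"tz":0.001,"rx":0,"ry":0,"rz":0},{"gripper":1,"tx":0,"ty":0,"tz":0,"rx":0,"ry":0,"rz":0}]' | grep -E 'ee|force'
```

```text
t: 8.12
ee_pos: [549.1, 341.8, 287.3]
orientation: [0.394, -3.116, -0.0]
ft_force: [0.5, 0.6, -0.3]
width: 0.5
t 8.12 q [ 5.380e-01  5.970e-01  1.648e+00  1.000e-03  8.970e-01 -1.284e+00] ee [549.1 341.8 287.3] or [ 0.394 -3.116 -0.   ] F [ 0.5  0.6 -0.3] w 0.5
bath x 45.4 y 33.8 tipz 105.3 tau [-6.200e-01 -5.960e+01 -2.261e+01  4.000e-02 -5.000e-02 -1.000e-02] rotdev [-0.01  0.06  0.3 ]
ee_pos: [549.1, 342.4, 287.0]
ft_force: [0.1, -0.5, 1.4]
ee_pos: [549.1, 342.2, 286.2]
ft_force: [-1.4, 1.5, 3.2]
```

```bash
python3 -m handwheel '[{"gripper":1,"tx":0,"ty":0,"tz":0.001,"rx":0,"ry":0,"rz":0},{"gripper":1,"tx":0,"ty":0,"tz":0,"rx":0,"ry":0,"rz":0}]' | grep -E 'ee|force'
```

```text
ee_pos: [549.2, 342.0, 285.3]
ft_force: [-3.8, 3.9, 5.7]
```

```bash
python3 -m handwheel '[{"gripper":1,"tx":0,"ty":0,"tz":-0.012,"rx":0,"ry":0,"rz":0},{"gripper":1,"tx":0,"ty":-0.033,"tz":0,"rx":0,"ry":0,"rz":0},{"gripper":1,"tx":0,"ty":-0.033,"tz":0,"rx":0,"ry":0,"rz":0},{"gripper":1,"tx":0,"ty":0,"tz":0.009,"rx":0,"ry":0,"rz":0},{"gripper":1,"tx":0,"ty":0,"tz":0,"rx":0,"ry":0,"rz":0}]'; python3 log.py
python3 -m handwheel '[{"gripper":1,"tx":0,"ty":0,"tz":0.001,"rx":0,"ry":0,"rz":0},{"gripper":1,"tx":0,"ty":0,"tz":0,"rx":0,"ry":0,"rz":0}]' | grep -E 'ee|force'
python3 -m handwheel '[{"gripper":1,"tx":0,"ty":0,"tz":0.001,"rx":0,"ry":0,"rz":0},{"gripper":1,"tx":0,"ty":0,"tz":0,"rx":0,"ry":0,"rz":0}]' | grep -E 'ee|force'
```

```text
t: 9.5
ee_pos: [565.5, 277.6, 287.3]
orientation: [0.393, -3.116, 0.0]
ft_force: [-0.6, -0.1, 0.7]
width: 0.3
t 9.5 q [ 0.437  0.576  1.688  0.     0.878 -1.385] ee [565.5 277.6 287.3] or [ 0.393 -3.116  0.   ] F [-0.6 -0.1  0.7] w 0.3
bath x 45.0 y -32.5 tipz 105.3 tau [-5.900e-01 -5.789e+01 -2.214e+01  4.000e-02 -5.000e-02 -1.000e-02] rotdev [0.   0.07 0.31]
ee_pos: [565.5, 278.3, 286.9]
ft_force: [-0.5, -0.9, 1.7]
ee_pos: [565.6, 278.1, 286.1]
ft_force: [-1.8, 1.3, 3.9]
```

```bash
python3 -m handwheel '[{"gripper":1,"tx":0,"ty":0,"tz":0.001,"rx":0,"ry":0,"rz":0},{"gripper":1,"tx":0,"ty":0,"tz":0,"rx":0,"ry":0,"rz":0}]' | grep -E 'ee|force'
```

```text
ee_pos: [565.6, 278.1, 285.2]
ft_force: [-2.1, 1.9, 5.1]
```

```bash
python3 -m handwheel '[{"gripper":1,"tx":0,"ty":0,"tz":-0.012,"rx":0,"ry":0,"rz":0},{"gripper":1,"tx":0,"ty":-0.033,"tz":0,"rx":0,"ry":0,"rz":0},{"gripper":1,"tx":0,"ty":-0.033,"tz":0,"rx":0,"ry":0,"rz":0},{"gripper":1,"tx":0,"ty":0,"tz":0.009,"rx":0,"ry":0,"rz":0},{"gripper":1,"tx":0,"ty":0,"tz":0,"rx":0,"ry":0,"rz":0}]'; python3 log.py
python3 -m handwheel '[{"gripper":1,"tx":0,"ty":0,"tz":0.001,"rx":0,"ry":0,"rz":0},{"gripper":1,"tx":0,"ty":0,"tz":0,"rx":0,"ry":0,"rz":0}]' | grep -E 'ee|force'
python3 -m handwheel '[{"gripper":1,"tx":0,"ty":0,"tz":0.001,"rx":0,"ry":0,"rz":0},{"gripper":1,"tx":0,"ty":0,"tz":0,"rx":0,"ry":0,"rz":0}]' | grep -E 'ee|force'
python3 -m handwheel '[{"gripper":1,"tx":0,"ty":0,"tz":0.001,"rx":0,"ry":0,"rz":0},{"gripper":1,"tx":0,"ty":0,"tz":0,"rx":0,"ry":0,"rz":0}]' | grep -E 'ee|force'
```

```text
t: 10.88
ee_pos: [581.9, 213.8, 287.3]
orientation: [0.393, -3.116, 0.0]
ft_force: [-0.0, 0.8, 0.4]
width: 0.7
t 10.88 q [ 0.333  0.564  1.712  0.     0.867 -1.489] ee [581.9 213.8 287.3] or [ 0.393 -3.116  0.   ] F [-0.   0.8  0.4] w 0.7
bath x 44.6 y -98.4 tipz 105.3 tau [-5.900e-01 -5.695e+01 -2.192e+01  4.000e-02 -4.000e-02 -1.000e-02] rotdev [-0.01  0.07  0.31]
ee_pos: [582.0, 214.5, 286.9]
ft_force: [0.3, -0.6, 0.3]
ee_pos: [582.1, 214.1, 286.0]
ft_force: [-0.1, 0.7, 1.3]
ee_pos: [582.2, 213.8, 284.9]
ft_force: [0.8, 1.1, 1.5]
```

```bash
python3 -m handwheel '[{"gripper":1,"tx":0,"ty":0,"tz":0.003,"rx":0,"ry":0,"rz":0},{"gripper":1,"tx":0,"ty":0,"tz":0.003,"rx":0,"ry":0,"rz":0},{"gripper":1,"tx":0,"ty":0,"tz":0,"rx":0,"ry":0,"rz":0}]' | grep -E 'ee|force'
python3 -m handwheel '[{"gripper":1,"tx":0,"ty":0,"tz":0.004,"rx":0,"ry":0,"rz":0},{"gripper":1,"tx":0,"ty":0,"tz":0.003,"rx":0,"ry":0,"rz":0},{"gripper":1,"tx":0,"ty":0,"tz":0,"rx":0,"ry":0,"rz":0}]' | grep -E 'ee|force'
```

```text
ee_pos: [582.3, 213.6, 278.6]
ft_force: [1.6, 0.8, 1.0]
ee_pos: [581.8, 213.6, 271.3]
ft_force: [-0.2, 0.5, 0.8]
```

```bash
python3 -m handwheel '[{"gripper":1,"tx":0,"ty":0,"tz":0.004,"rx":0,"ry":0,"rz":0},{"gripper":1,"tx":0,"ty":0,"tz":0.004,"rx":0,"ry":0,"rz":0},{"gripper":1,"tx":0,"ty":0,"tz":0,"rx":0,"ry":0,"rz":0}]' | grep -E 'ee|force'
python3 -m handwheel '[{"gripper":1,"tx":0,"ty":0,"tz":0.003,"rx":0,"ry":0,"rz":0},{"gripper":1,"tx":0,"ty":0,"tz":0,"rx":0,"ry":0,"rz":0}]' | grep -E 'ee|force'
python3 log.py
python3 - <<'E'
from h import *
o=ctrl.get_obs();p=viewer.get_image('wrist');save(p,'w2');np.savez('w2.npz',w=cloud(p,o))
E
```

```text
ee_pos: [582.0, 213.7, 263.3]
ft_force: [0.9, -0.7, -0.4]
ee_pos: [582.1, 213.7, 260.6]
ft_force: [-0.1, 0.7, 0.4]
t 13.0 q [ 0.333  0.603  1.721  0.     0.818 -1.49 ] ee [582.1 213.7 260.6] or [ 0.394 -3.116 -0.   ] F [-0.1  0.7  0.4] w 0.6
bath x 44.8 y -98.5 tipz 78.6 tau [ 2.000e-02 -5.765e+01 -2.011e+01 -0.000e+00  3.200e-01  0.000e+00] rotdev [-0.02  0.01  0.29]
```

View pics/w2.png

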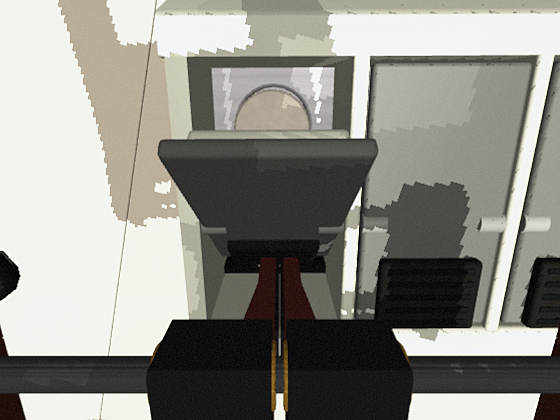

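Run:
```python
import numpy as np
w=np.load('w2.npz')['w']
a=np.radians(14.7);ex=np.array([np.cos(a),np.sin(a)]);ey=np.array([-ex[1],ex[0]])
for r in range(120,235,8):
    q=w[r,[230,250,270,290,310]];print(r,(q[:,:2]@ex-572.5).round(0),(q[:,:2]@ey-157.5).round(0),q[:,2].round(0))
```

```text
120 [-27. -29. -29. -29. -27.] [-123. -110. -101.  -93.  -82.] [50. 86. 85. 84. 50.]
128 [-23. -26. -26. -26. -26.] [-123. -110. -101.  -93.  -84.] [49. 86. 85. 85. 83.]
136 [-28. -28. -28. -28. -28.] [-111. -106. -100.  -95.  -89.] [139. 139. 139. 139. 138.]
144 [-26. -26. -27. -26. -26.] [-110. -105. -100.  -95.  -90.] [145. 145. 147. 146. 146.]
152 [-24. -25. -24. -24. -24.] [-110. -105. -100.  -95.  -90.] [147. 147. 145. 147. 147.]
160 [-22. -22. -22. -22. -22.] [-111. -105. -100.  -95.  -90.] [145. 145. 146. 146. 146.]
168 [-19. -19. -19. -20. -19.] [-111. -106. -100.  -95.  -89.] [142. 142. 141. 144. 142.]
176 [-16. -16. -16. -16. -16.] [-112. -106. -100.  -95.  -89.] [138. 137. 138. 138. 139.]
184 [-13. -13. -13. -13. -13.] [-112. -106. -100.  -94.  -88.] [135. 135. 134. 135. 135.]
192 [-10. -10. -10.  -9.  -9.] [-113. -107. -101.  -94.  -88.] [130. 131. 130. 129. 129.]
200 [-6. -6. -5. -6. -5.] [-114. -107. -101.  -94.  -87.] [124. 125. 124. 125. 125.]
208 [-1. -1. -1. -1. -1.] [-115. -108. -101.  -94.  -87.] [119. 118. 119. 119. 118.]
216 [4. 4. 4. 4. 4.] [-116. -109. -101.  -94.  -86.] [113. 112. 112. 112. 112.]
224 [10. 10. 10. 10. 10.] [-117. -109. -101.  -93.  -85.] [104. 104. 105. 104. 105.]
232 [16. 16. 17. 16. 17.] [-118. -110. -102.  -93.  -85.] [97. 97. 96. 96. 96.]
```

```bash
python3 -m handwheel '[{"gripper":1,"tx":0,"ty":0,"tz":-0.01,"rx":0,"ry":0,"rz":0},{"gripper":1,"tx":0,"ty":0,"tz":-0.025,"rx":0,"ry":0,"rz":0},{"gripper":1,"tx":0,"ty":0,"tz":-0.04,"rx":0,"ry":0,"rz":0},{"gripper":1,"tx":0,"ty":0,"tz":-0.02,"rx":0,"ry":0,"rz":0},{"gripper":1,"tx":0.035,"ty":0,"tz":0,"rx":0,"ry":0,"rz":0},{"gripper":1,"tx":0.035,"ty":0,"tz":0,"rx":0,"ry":0,"rz":0},{"gripper":1,"tx":0.035,"ty":0,"tz":0,"rx":0,"ry":0,"rz":0},{"gripper":1,"tx":0,"ty":0,"tz":0,"rx":0,"ry":0,"rz":0}]'; python3 log.py
python3 - <<'E'
from h import *
o=ctrl.get_obs();p=viewer.get_image('wrist');save(p,'w3');np.savez('w3.npz',w=cloud(p,o));p=viewer.get_image('scene');save(p,'sc3')
E
```

```text
t: 14.05
ee_pos: [478.3, 187.0, 355.7]
orientation: [0.394, -3.114, 0.0]
ft_force: [0.7, 0.4, 0.7]
width: 0.8
t 14.05 q [ 0.349  0.329  1.912  0.     0.903 -1.474] ee [478.3 187.  355.7] or [ 0.394 -3.114  0.   ] F [0.7 0.4 0.7] w 0.8
bath x -62.4 y -98.0 tipz 173.7 tau [ 1.400e-01 -4.516e+01 -2.136e+01  1.000e-02  2.200e-01  3.000e-02] rotdev [-0.01  0.14  0.27]
```

View pics/w3.png

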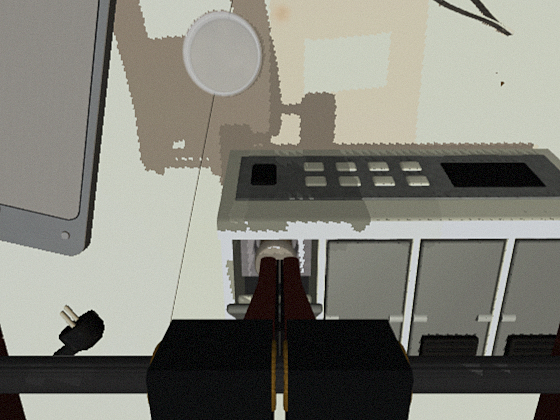

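View pics/sc3.png

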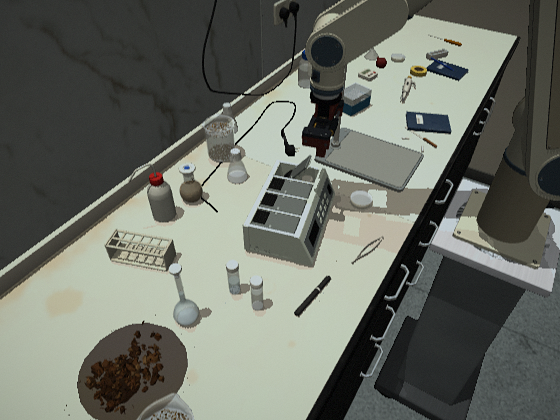

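```bash
python3 -m handwheel '[{"gripper":1,"tx":0,"ty":0,"tz":0.03,"rx":0,"ry":0,"rz":0},{"gripper":1,"tx":0,"ty":0,"tz":0.03,"rx":0,"ry":0,"rz":0},{"gripper":1,"tx":0,"ty":0,"tz":0,"rx":0,"ry":0,"rz":0}]'; python3 log.py
python3 -m handwheel '[{"gripper":1,"tx":-0.01,"ty":0,"tz":0,"rx":0,"ry":0,"rz":0},{"gripper":1,"tx":-0.01,"ty":0,"tz":0,"rx":0,"ry":0,"rz":0},{"gripper":1,"tx":-0.008,"ty":0,"tz":0,"rx":0,"ry":0,"rz":0},{"gripper":1,"tx":0,"ty":0,"tz":0,"rx":0,"ry":0,"rz":0}]'; python3 log.py
```

```text
t: 14.52
ee_pos: [480.6, 187.6, 294.1]
orientation: [0.393, -3.113, 0.001]
ft_force: [-0.5, -0.8, -0.1]
width: 0.6
t 14.53 q [ 0.349  0.43   1.943  0.     0.772 -1.474] ee [480.6 187.6 294.1] or [ 3.930e-01 -3.113e+00  1.000e-03] F [-0.5 -0.8 -0.1] w 0.6
bath x -60.0 y -98.0 tipz 112.1 tau [ -0.   -45.61 -19.04  -0.    -0.28  -0.  ] rotdev [0.   0.21 0.29]
t: 15.02
ee_pos: [508.5, 194.8, 296.4]
orientation: [-0.394, 3.115, 0.001]
ft_force: [-0.2, 0.4, -0.1]
width: 0.1
t 15.03 q [ 0.344  0.46   1.881  0.     0.8   -1.479] ee [508.5 194.8 296.4] or [-3.940e-01  3.115e+00  1.000e-03] F [-0.2  0.4 -0.1] w 0.1
bath x -31.2 y -98.1 tipz 114.4 tau [-4.000e-02 -4.956e+01 -2.090e+01 -1.000e-02  1.000e-01 -1.000e-02] rotdev [-0.03 -0.1   0.29]
```

```bash
python3 -m handwheel '[{"gripper":1,"tx":-0.005,"ty":0,"tz":0,"rx":0,"ry":0,"rz":0},{"gripper":1,"tx":-0.005,"ty":0,"tz":0,"rx":0,"ry":0,"rz":0},{"gripper":1,"tx":-0.005,"ty":0,"tz":0,"rx":0,"ry":0,"rz":0},{"gripper":1,"tx":0,"ty":0,"tz":0,"rx":0,"ry":0,"rz":0}]'; python3 log.py
python3 -m handwheel '[{"gripper":1,"tx":-0.005,"ty":0,"tz":-0.003,"rx":0,"ry":0,"rz":0},{"gripper":1,"tx":-0.005,"ty":0,"tz":-0.004,"rx":0,"ry":0,"rz":0},{"gripper":1,"tx":0,"ty":0,"tz":0,"rx":0,"ry":0,"rz":0}]'; python3 log.py
python3 - <<'E'
from h import *
p=viewer.get_image('scene');save(p,'sc4')
a=cv2.imread('pics/sc4.png');cv2.imwrite('pics/sc4c.png',cv2.resize(a[80:260,200:400],None,fx=3.2,fy=3.2,interpolation=2))
E
```

```text
t: 15.52
ee_pos: [522.5, 198.4, 295.9]
orientation: [-0.394, 3.116, 0.001]
ft_force: [-0.7, 0.4, -0.7]
width: 0.4
t 15.53 q [ 0.342  0.478  1.849  0.     0.815 -1.481] ee [522.5 198.4 295.9] or [-3.940e-01  3.116e+00  1.000e-03] F [-0.7  0.4 -0.7] w 0.4
bath x -16.7 y -98.2 tipz 113.9 tau [-2.000e-02 -5.104e+01 -2.103e+01 -1.000e-02  9.000e-02 -1.000e-02] rotdev [-0.02 -0.03  0.29]
t: 15.9
ee_pos: [532.4, 201.0, 303.4]
orientation: [-0.394, 3.115, 0.001]
ft_force: [-1.8, -0.2, -0.5]
width: 0.5
t 15.9 q [ 0.34   0.478  1.823  0.     0.839 -1.483] ee [532.4 201.  303.4] or [-3.940e-01  3.115e+00  1.000e-03] F [-1.8 -0.2 -0.5] w 0.5
bath x -6.5 y -98.2 tipz 121.4 tau [-2.000e-02 -5.179e+01 -2.168e+01 -1.000e-02  1.300e-01 -1.000e-02] rotdev [-0.02 -0.08  0.29]
```

View pics/sc4c.png

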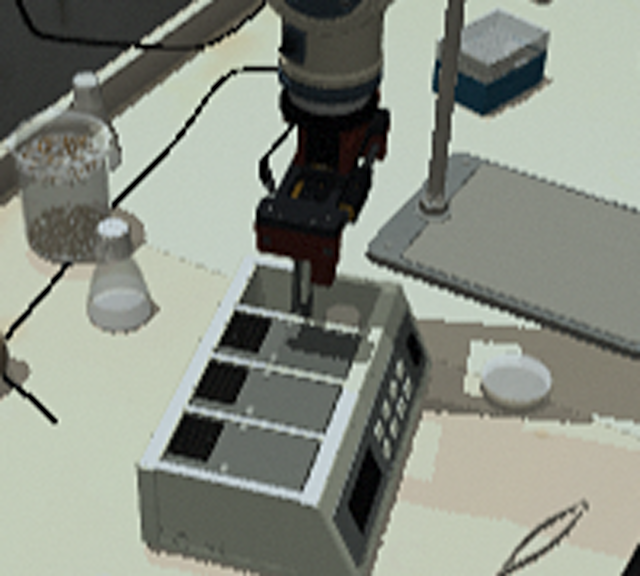

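```bash
python3 -m handwheel '[{"gripper":1,"tx":-0.004,"ty":0,"tz":-0.007,"rx":0,"ry":0,"rz":0},{"gripper":1,"tx":-0.003,"ty":0,"tz":-0.005,"rx":0,"ry":0,"rz":0},{"gripper":1,"tx":0,"ty":0,"tz":0,"rx":0,"ry":0,"rz":0}]'; python3 log.py
python3 -m handwheel '[{"gripper":1,"tx":-0.003,"ty":0,"tz":0,"rx":0,"ry":0,"rz":0},{"gripper":1,"tx":0,"ty":0,"tz":0,"rx":0,"ry":0,"rz":0}]'|grep -E 'ee|force'
python3 log.py
python3 - <<'E'
from h import *
o=ctrl.get_obs();p=viewer.get_image('wrist');save(p,'w5');np.savez('w5.npz',w=cloud(p,o))
E
```

```text
t: 16.32
ee_pos: [539.0, 202.6, 315.5]
orientation: [-0.394, 3.116, 0.001]
ft_force: [-0.5, 0.4, -0.6]
width: 0.4
t 16.32 q [ 0.339  0.469  1.802  0.     0.87  -1.484] ee [539.  202.6 315.5] or [-3.940e-01  3.116e+00  1.000e-03] F [-0.5  0.4 -0.6] w 0.4
bath x 0.2 y -98.3 tipz 133.5 tau [-2.000e-02 -5.210e+01 -2.252e+01 -1.000e-02  1.100e-01 -0.000e+00] rotdev [-0.02 -0.07  0.29]
ee_pos: [541.1, 203.2, 314.9]
ft_force: [-3.7, 0.0, 5.3]
t 16.57 q [ 3.390e-01  4.730e-01  1.796e+00  1.000e-03  8.740e-01 -1.484e+00] ee [541.1 203.2 314.9] or [ 0.394 -3.115 -0.   ] F [-3.7  0.   5.3] w 0.3
bath x 2.5 y -98.3 tipz 132.9 tau [ -0.34 -50.09 -23.55  -0.11  -1.11   0.  ] rotdev [-0.02  0.1   0.28]
```

View pics/w5.png

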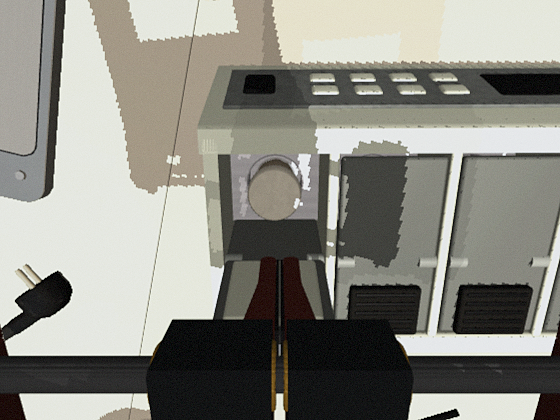

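Run:
```python
import numpy as np
w=np.load('w5.npz')['w']
a=np.radians(14.7);ex=np.array([np.cos(a),np.sin(a)]);ey=np.array([-ex[1],ex[0]])
for r in range(216,320,6):
    q=w[r,[225,235,245,310,316,322]];print(r,(q[:,:2]@ex-572.5).round(0),(q[:,:2]@ey-157.5).round(0),q[:,2].round(0))
```

```text
216 [-12.  -1.  -1.  -1.  -1.  -9.] [-130. -129. -122.  -76.  -72.  -71.] [86. 49. 49. 51. 51. 77.]
222 [-9.  2.  2.  2.  3. -6.] [-131. -128. -121.  -76.  -72.  -71.] [86. 55. 55. 56. 54. 78.]
228 [-5.  3.  4.  3.  4. -2.] [-131. -127. -121.  -77.  -73.  -71.] [87. 65. 63. 64. 63. 79.]
234 [-2.  5.  5.  5.  5.  2.] [-131. -127. -120.  -77.  -73.  -70.] [88. 71. 72. 72. 71. 79.]
240 [1. 6. 7. 6. 6. 5.] [-130. -126. -120.  -78.  -74.  -71.] [91. 78. 77. 80. 79. 82.]
246 [5. 8. 7. 7. 7. 9.] [-130. -125. -119.  -79.  -75.  -71.] [92. 84. 86. 86. 87. 82.]
252 [ 8.  9.  8.  8.  8. 13.] [-130. -125. -118.  -79.  -75.  -71.] [93. 92. 93. 94. 93. 83.]
258 [ 9.  9. 10.  9.  9.  9.] [-130. -124. -118.  -80.  -76.  -73.] [ 99.  99.  97.  99. 100. 101.]
264 [12.  6.  6.  6. 11. 11.] [-130. -122. -116.  -81.  -76.  -73.] [101. 113. 115. 114. 104. 104.]
270 [12.  7.  7.  7.  8. 12.] [-128. -121. -116.  -81.  -78.  -74.] [110. 119. 119. 120. 118. 111.]
276 [13.  8.  8.  9.  9. 13.] [-128. -121. -116.  -82.  -78.  -74.] [115. 125. 124. 124. 123. 115.]
282 [14.  9.  9.  9.  9. 14.] [-127. -120. -115.  -82.  -79.  -75.] [120. 129. 128. 129. 130. 121.]
288 [14. 10. 10. 10. 10. 14.] [-126. -120. -115.  -82.  -79.  -75.] [126. 133. 134. 134. 134. 127.]
294 [15. 10. 10. 11. 11. 15.] [-126. -119. -114.  -83.  -80.  -76.] [130. 139. 139. 138. 138. 131.]
300 [16. 11. 11. 11. 11. 15.] [-125. -119. -114.  -83.  -80.  -76.] [135. 143. 143. 143. 143. 136.]
306 [13. 12. 12. -7. 12. 17.] [-123. -118. -114.  -86.  -81.  -77.] [144. 147. 147. 177. 147. 139.]
312 [13. 13. 13. -6. 13. 13.] [-123. -118. -113.  -86.  -81.  -78.] [150. 150. 150. 180. 150. 150.]
318 [14. 14. -6. -6. 14. 14.] [-122. -118. -110.  -87.  -81.  -79.] [154. 154. 184. 184. 153. 154.]
```

```bash
python3 -m handwheel '[{"gripper":1,"tx":-0.0015,"ty":0,"tz":-0.001,"rx":0,"ry":0,"rz":0},{"gripper":1,"tx":0,"ty":0,"tz":0,"rx":0,"ry":0,"rz":0}]'|grep -E 'ee|force'
python3 -m handwheel '[{"gripper":1,"tx":-0.001,"ty":0,"tz":0,"rx":0,"ry":0,"rz":0},{"gripper":1,"tx":0,"ty":0,"tz":0,"rx":0,"ry":0,"rz":0}]'|grep -E 'ee|force'
```

```text
ee_pos: [541.8, 203.4, 315.1]
ft_force: [-6.6, -1.8, 3.3]
ee_pos: [542.2, 203.5, 315.0]
ft_force: [-9.1, -1.0, 5.6]
```

Pushing further only raises the force (9 N for about 1 mm), so the lid is at its stop. I'll back off along the approach path and check.

```bash
python3 -m handwheel '[{"gripper":1,"tx":0.01,"ty":0,"tz":0,"rx":0,"ry":0,"rz":0},{"gripper":1,"tx":0.03,"ty":0,"tz":-0.01,"rx":0,"ry":0,"rz":0},{"gripper":1,"tx":0.035,"ty":0,"tz":-0.03,"rx":0,"ry":0,"rz":0},{"gripper":1,"tx":0.03,"ty":0,"tz":-0.04,"rx":0,"ry":0,"rz":0},{"gripper":1,"tx":0,"ty":0,"tz":-0.04,"rx":0,"ry":0,"rz":0},{"gripper":1,"tx":0,"ty":0,"tz":0,"rx":0,"ry":0,"rz":0},{"gripper":1,"tx":0,"ty":0,"tz":0,"rx":0,"ry":0,"rz":0}]'; python3 log.py
python3 - <<'E'
from h import *
o=ctrl.get_obs();p=viewer.get_image('wrist');save(p,'w6');w=cloud(p,o)
a=np.radians(14.7);ex=np.array([np.cos(a),np.sin(a)]);ey=np.array([-ex[1],ex[0]])
X=w[...,:2]@ex-572.5;Y=w[...,:2]@ey-157.5;Z=w[...,2]
m=(Z>104)&(Z<158)&(X>0)&(X<30)&(abs(Y+99)<40)
import collections
for y0,y1 in((-127,-122),(-115,-85)):
  k=m&(Y>y0)&(Y<y1)
  print(k.sum(), [ (z,round(float(np.median(X[k&(Z>=z)&(Z<z+6)])),1),int((k&(Z>=z)&(Z<z+6)).sum())) for z in range(104,158,6) if (k&(Z>=z)&(Z<z+6)).sum()>3])
  c=np.polyfit(Z[k],X[k],1);print('angle',np.pi/2+np.arctan(c[0]))
p=viewer.get_image('scene');save(p,'sc6')
a=cv2.imread('pics/sc6.png');cv2.imwrite('pics/sc6c.png',cv2.resize(a[130:330,200:400],None,fx=2.9,fy=2.9,interpolation=2))
E
```

```text
t: 18.0
ee_pos: [442.1, 177.6, 435.4]
orientation: [-0.394, 3.117, 0.001]
ft_force: [0.2, -0.4, -0.2]
width: 0.5
t 18.0 q [ 0.357  0.163  1.919  0.     1.059 -1.466] ee [442.1 177.6 435.4] or [-3.940e-01  3.117e+00  1.000e-03] F [ 0.2 -0.4 -0.2] w 0.5
bath x -99.8 y -97.9 tipz 253.4 tau [ 3.000e-02 -3.890e+01 -2.757e+01 -1.000e-02  5.000e-02  0.000e+00] rotdev [-0.02 -0.01  0.29]
0 []Traceback (most recent call last):
  File "<stdin>", line 10, in <module>
    raise TypeError("expected non-empty vector for x")
TypeError: expected non-empty vector for x
```

View pics/w6.png

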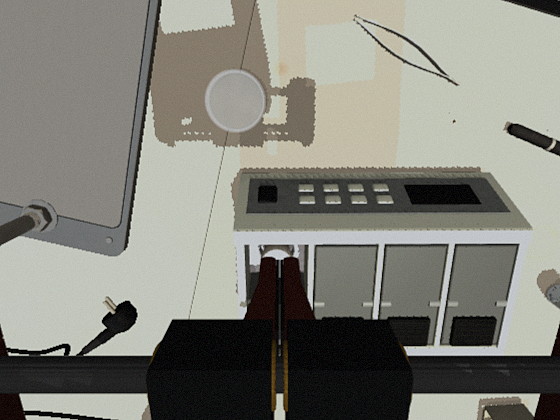

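```bash
python3 -m handwheel '[{"gripper":1,"tx":0,"ty":0.04,"tz":0,"rx":0,"ry":0,"rz":0},{"gripper":1,"tx":0,"ty":0.04,"tz":0,"rx":0,"ry":0,"rz":0},{"gripper":1,"tx":0,"ty":0,"tz":0,"rx":0,"ry":0,"rz":0},{"gripper":1,"tx":0,"ty":0,"tz":0,"rx":0,"ry":0,"rz":0}]'
python3 - <<'E'
from h import *
o=ctrl.get_obs();p=viewer.get_image('wrist');save(p,'w7');w=cloud(p,o)
a=np.radians(14.7);ex=np.array([np.cos(a),np.sin(a)]);ey=np.array([-ex[1],ex[0]])
X=w[...,:2]@ex-572.5;Y=w[...,:2]@ey-157.5;Z=w[...,2]
m=(Z>104)&(Z<156)&(X>0)&(X<30)&(abs(Y+99)<40)
for y0,y1 in((-128,-123),(-115,-80),(-75,-70)):
  k=m&(Y>y0)&(Y<y1);print(k.sum())
  if k.sum()<5: continue
  print([ (z,round(float(np.median(X[k&(Z>=z)&(Z<z+6)])),1),int((k&(Z>=z)&(Z<z+6)).sum())) for z in range(104,158,6) if (k&(Z>=z)&(Z<z+6)).sum()>3])
  print('angle',np.pi/2+np.arctan(np.polyfit(Z[k],X[k],1)[0]))
p=viewer.get_image('scene');save(p,'sc7')
a=cv2.imread('pics/sc7.png');cv2.imwrite('pics/sc7c.png',cv2.resize(a[130:330,200:400],None,fx=2.9,fy=2.9,interpolation=2))
E
```

```text
t: 18.55
ee_pos: [422.2, 254.9, 434.6]
orientation: [0.395, -3.114, 0.001]
ft_force: [-0.3, -0.9, 0.1]
width: 0.8
146
[(104, 11.2, 14), (110, 12.4, 14), (116, 13.5, 13), (122, 14.4, 13), (128, 15.5, 14), (134, 16.5, 20), (140, 17.9, 15), (146, 18.8, 23), (152, 19.7, 20)]
angle 1.747978716460153
522
[(110, 6.4, 142), (116, 7.2, 170), (122, 8.5, 190), (128, 8.7, 18)]
angle 1.7361994476916478
58
[(104, 11.9, 21), (110, 13.0, 19), (116, 13.6, 18)]
angle 1.7180275616096505
```

View pics/w7.png

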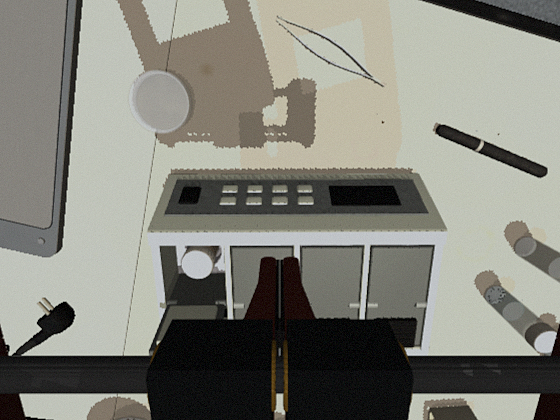

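View pics/sc7c.png

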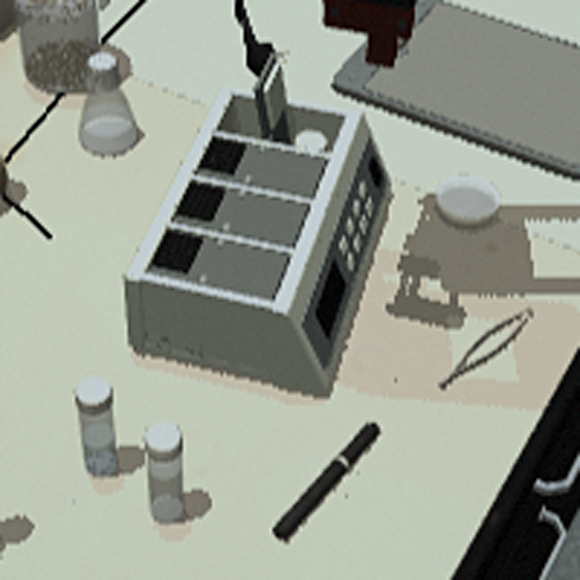

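The scene picture shows lid4 leaning back past vertical near (268,100), the jar cap upright at (312,140), and the three other lids flat. In the wrist view the fingers are well clear of everything, so I'm handing in.

```bash
python3 -c "
from workcell import ctrl
print(ctrl.close_job())"
```

```text
the job is handed in; nothing more can be done
None
```

The free lid was lid4, the right-hand bay. It now stands fully open against its stop, and I handed the job in at about 18.7 s of the 48 s allowed.

- **Finding it:** I pressed the pads in order from lid1 to lid4. Lids 1 to 3 held with about 5 to 6 N at roughly 2 mm of sink, so I took them as locked and went no further. Lid4 went down under about 1.5 N.
- **Opening it:** I pressed lid4's rear down about 26 mm, which raised its front to about 0.9 rad. I then came round to the front and pushed the raised part over until the force rose to about 9 N with almost no further movement.
- **Last checks:** The clearest strip of lid4's underside measured 1.748 rad against the 1.75 stop. Two less visible strips gave 1.736 and 1.718. The pictures show the jar upright in its well, the other three lids flat and the bystanders in view undisturbed. The closed fingers are about 150 mm above the dry bath, touching nothing.
- **Odd readings:** Pressing lids 2 and 3 also gave sideways forces of 2 to 5 N. At the stop, the push on lid4 showed an upward force of 3 to 6 N. I put both down to friction at the fingertip and did not check further.

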